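# Close and latch the specimen carrier

## Task

The specimen carrier is packed and ready to go out: press its lid firmly down until you feel it seat on the gasket, lift the latch's wire loop over the keeper on the lid so that its crossbar drops in behind the lip, then press the lever down until it is fully home and the lid is pulled tight. Feel your way: do not lean hard on the lid or the lever, do not force the loop against the keeper, and leave the things standing around where they are.

Things in the scene. Friction and masses are not known exactly. Their poses are not given: they have to be found in the camera images.
- carrier: White plastic specimen carrier, 180 (x) x 250 (y) mm, rim 104 mm high, 130 with the lid down; stands fast. Origin: centre of its underside; x points from the latch side (front face at x = -90) to the hinge side, z up. The latch is in the middle of the front (y = 0); its parts swing in the carrier's x-z plane.
- lid (a joint): Lid angle, rad. Hinge line along y at x = 95.5, z = 108 mm (carrier frame). 0 = front edge about on the gasket, positive = open (10 mm at the front = 0.055). The stiff hinge keeps the lid where it is left; 1 to 5 N at its front swings it. The rubber's height differs from carrier to carrier: lid and gasket meet anywhere from -0.012 to 0.017, so go by feel.
- seal: The black rubber gasket that runs round inside the rim, under the lid; fixed, origin at the carrier's x = y = 0, z = 108 mm (does not show the rubber's true height). It is stiff, about 36 N per mm at the lid's front edge: a steady press of 6 to 12 N seats the lid, a millimetre more is too much.
- lid_press (a point): Point on top of the lid, in the middle of its front edge, 10 mm behind the front face: the place to push the lid down. With the lid at 0 it is 129.5 mm above the worktop.
- keeper (a point): Seat of the crossbar's axis in the keeper on the lid's front, an upward-open steel channel 26 mm wide (y), 9 mm in x for the 6 mm bar: back plate 4.5 mm to +x of the point, 3 mm thick lip 4.5 mm to -x, floor 3 mm below, lip top 2.5 mm above. The bar's axis must pass over the lip more than 5.5 mm above the point. Lid at 0: point at x = -99.5, z = 119.5 mm (carrier frame); it turns with the lid.
- crossbar (a point): Middle of the crossbar, a steel pin 6 mm thick, 46 mm long along the carrier's y, that turns freely in the loop's eyes; its 10 mm round heads stand free outside the legs, to be pinched from above by fingers closing along y. Two 4 mm wire legs, 30 mm apart, run 32 mm to the loop's pivot on the lever, 9.5 mm from the lever pin towards the lever's end; the bar reaches at most 41.5 mm from the pin.
- loop (a joint): Angle of the loop against the lever, rad: 3.0 = folded onto the lever's outer side (where it falls freely), about 1 when the bar lies in the keeper with the lever still up, 0 with the latch closed. Seen from the loop's pivot the bar lies 0.178 + lever - loop rad from upright, counted towards the carrier (negative = outward, to -x).
- lever (a joint): Lever angle, rad: 0 = home, hanging down the front; grows as it swings out and up, 1.5 = level, stop at 2.6; light friction holds it. The loop's pivot is 9.5 mm from the pin, straight below it at -0.07, turning with the lever. About 2.2 as the lifted bar clears the lip, 1.1 to 1.5 with the bar in the keeper. Pressing takes up to some 12 N, most near 0.6; over centre below 0.1, hard stop at 0.
- lever_pin (a point): The lever's pin (axis along the carrier's y) at x = -106, z = 93.5 in the carrier frame.
- lever_end (a point): Rounded end of the steel lever (7 mm thick roll, 22 mm wide), 47 mm from the pin: press here or on the flat thumb plate just inside it (its face 9 to 10 mm outward of the line through the pin along the lever), on the upper or outer side, in an arc round the pin. With the lever home it is at x = -118, z = 48 in the carrier frame.
- specimen_cup: White specimen cup, 60 mm wide and high, standing right (-y side) of the carrier; leave alone. Origin: centre of its underside.
- reagent_box: White reagent carton, 45 x 52 x 60 mm, standing left (+y side) of the carrier; leave alone. Origin: centre of its underside.
- swab_tube: Capped sample tube, 17 mm thick, 104 mm long, lying left (+y side) of the carrier; leave alone. Origin: middle of its underside.

How it is judged:
On the way, in this order (a step that is already met when the one before it is completed fails the run):
1. the lid is pressed down onto its gasket (more than 3 N) (contact force between lid and seal above 3 N), for 0.2 s.
2. the loop's crossbar lies in the keeper, behind the lip (z of crossbar in the frame of keeper between -0.003 and 0.0025 m and x of crossbar in the frame of keeper between -0.004 and 0.004 m), for 0.2 s.
At the end, for the whole second after the job is handed in: Lever fully home (below 0.05 rad), lid pulled tight on the gasket (more than 12 N between them), crossbar seated in the keeper channel (within 4 mm in x, 3 mm in height), and the cup, carton and tube within 20 mm of where they stood (all of step 2 and value of joint lever below 0.05 rad and distance of each of specimen_cup, reagent_box, swab_tube from where it was at the start of the episode below 0.02 m and contact force between lid and seal above 12 N); the robot touches nothing.
It fails at once if the robot presses on the lid with more than 14 N (contact force between the arm and lid above 14 N).
It fails at once if the robot presses on the latch lever with more than 25 N (contact force between the arm and lever above 25 N and contact force between the arm and loop below 1 N).
It fails at once if the robot, holding the loop, forces it against the keeper or the lid with more than 25 N (contact force between the arm and loop above 5 N and contact force between loop and lid above 25 N).
It fails at once if the cup, the carton or the tube is pushed more than 20 mm (distance of any of specimen_cup, reagent_box, swab_tube from where it was at the start of the episode above 0.02 m).
It also fails if it takes over 72 s, if anything falls off the work surface, if the arm or the gripper's body presses on something with over 40 N, if the wrist force passes 120 N, or if a joint passes its speed limit or range.

## Robot

A 6-joint arm with a two-finger parallel gripper is mounted at the origin on a cart in front of the work surface, level with it; the furniture and walls round the work are solid. World frame = base frame: x ahead of the robot, y to its left, z up, the work surface at z = 0. Lengths are in m, angles in rad, forces in N, time in s.
With the tool pointing down it reaches from about 0.275 to 0.775 m from the base axis. Payload 14.6 kg.
Tool frame: the origin (TCP) lies at the centre of the arm's flange, where the gripper is bolted on; the fingertips stand 173 mm ahead of it and the grasp point (between the pads) lies 155 mm ahead of it; z points along the fingers, y is the line along which they close (so a half turn about z gives the same grasp; the last joint's range is limited). The gripper opens to 85 mm and grips with 20 to 120 N. Pads are 22 mm wide; open, the fingers measure 114 mm over their backs; the gripper's body (76 mm by 85 mm) begins 54 mm behind the grasp point. The pads swing forward as they close: fully open they stand 13 mm farther back than shut.
Start: joints at [1.1, 0.263, -0.048, 1.259, 0, 1.415], TCP at [0.163, 0.499, 0.405] pointing down, gripper open.
Joint ranges: [-2.65, 2.65], [-0.89, 1.7], [-1.18, 1.37], [-2.13, 2.11], [-1.35, 1.29], [-3.14, 3.14]. Speed limits (rad/s): [1.89, 1.89, 2.57, 2.79, 3.14, 3.14].

## Interface

Orientations are given as a unit quaternion [x, y, z, w].
In Python, from plant import arm gives the robot as it stands. The module is installed in compiled form; this text tells all that it offers.
- The arm moves only by the tool jog_arm, never from a script. Its argument "increments" is one flat list of numbers, 7 for each row, row after row: the shift along the tool's x, y, z in units of 25 mm (1.0 is 25 mm), then the turn, a rotation vector about the tool's x, y, z in units of 5 degrees (1.0 is 5 degrees), then the finger opening in mm, from 0 to 85.4. A call has 1 to 5 rows; each row is the pose to reach, as a shift and turn from the pose commanded when the call began, along the tool's axes at that moment; what a row does not reach only later rows make up. A row lasts 1/12 s, in which the tool goes at most 41.7 mm and 7.16 degrees, less where a joint would pass 70% of its speed; a pose out of reach is approached as far as the arm can. A call with a gripper value outside its range is refused whole. The fingers move at their own pace and stop on an object; "force" is the grip in N (left out, the last holds). Time passes only in rows, so rows that repeat a pose let the fingers close. It gives the time, the measured TCP pose, the force, the opening and the grip force at its end, in the units of the state.
- arm.observe(): the state, without advancing time (a new reading comes with each control period).
- arm.camera(name): name is "scene" or "top"; returns the picture (420x560x3 uint8, red, green, blue); there is no depth.
- arm.get_calibration(name): a dict with "fov_y" (degrees; the focal length in pixels is half the picture's height over the tangent of half this angle, whatever the lens; pixels are square), "cx", "cy" (the principal point, pixels), "k1" (the pictures are not rectified: a ray, as slopes to the right and down, at radius r is drawn at 1 + k1 r^2 times it, then the intrinsics apply), "T" (4x4, takes a point from camera to world coordinates). Camera axes: x right, y down, z forward; pixel columns grow to the right and rows downward; lengths in m; the calibration is good to about 2 mm. A picture is of the moment at which its call begins. get_calibration takes no time and is no camera call.
- arm.hand_in(): hands the job in; it is judged then, once.
The state is a dict: "t": time; "qpos": joint angles; "qvel": joint speeds; "joint_torque": joint torques, N m; "tool_pos": TCP position; "tcp_rot": TCP orientation; "contact_force": force on the tool from outside, world axes, zero at the start; "moment": the same for the moment, N m; "opening": finger opening in m; "grasp_force": force on a finger pad.
Only numpy, scipy, OpenCV 4.12 (cv2) and the standard library are available. Lean on these libraries where they do the work, as an engineer would, in place of code of your own. Each camera call takes 0.05 s, during which the arm holds its last target. There are 200 camera calls.

## Working session

There is one attempt and no reset: what is moved stays moved. The work goes in short steps, Python scripts to look and compute and a tool call to move; the robot and the scene stay as the last step left them, time stands still between calls to the robot, and variables do not carry over. Pictures are saved under pics/ and viewed, at most 10 in all, crops included, and the job is handed in when it is done.

Besides the shell and the picture viewer there is one more tool, called after "Emit:" as name(argument=value, ...) on one line, values as JSON. jog_arm: Moves the arm, as the interface text tells. Its arguments: {"type":"object","properties":{"increments":{"type":"array","items":{"type":"number"}},"force":{"type":"number"}},"required":["increments"]}

```bash
mkdir -p pics
cat > h.py <<'E'
import numpy as np,cv2
from plant import arm
from scipy.spatial.transform import Rotation as R
def cal(n):
    c=arm.get_calibration(n); f=210/np.tan(np.radians(c["fov_y"]/2)); return c,f,np.array(c["T"])
def ray(n,u,v):
    c,f,T=cal(n); d=np.array([(u-c["cx"])/f,(v-c["cy"])/f]); s=d.copy()
    for _ in range(30): s=d/(1+c["k1"]*(s@s))
    r=T[:3,:3]@np.array([s[0],s[1],1]); return T[:3,3],r
def atz(n,u,v,z):
    o,r=ray(n,u,v); return o+r*(z-o[2])/r[2]
def proj(n,p):
    c,f,T=cal(n); q=T[:3,:3].T@(np.array(p)-T[:3,3]); s=q[:2]/q[2]; s=s*(1+c["k1"]*(s@s)); return np.array([c["cx"],c["cy"]])+f*s
def st():
    s=arm.observe(); print({k:np.round(s[k],4).tolist() for k in ["t","tool_pos","tcp_rot","contact_force","opening","grasp_force"]})
    return s
E
python3 - <<'E'
from h import *
for n in ["scene","top"]:
    im=arm.camera(n); cv2.imwrite(f"pics/{n}0.png",im[:,:,::-1]); c,f,T=cal(n); print(n,c["fov_y"],c["k1"],f,np.round(T,3).tolist())
s=st(); print(R.from_quat(s["tcp_rot"]).as_matrix().round(3))
E
```

```text
scene 56.21293363609139 -0.10231296799151748 393.188236150158 [[-0.669, -0.507, 0.544, 0.221], [-0.743, 0.474, -0.472, 0.464], [-0.019, -0.72, -0.694, 0.698], [0.0, 0.0, 0.0, 1.0]]
top 56.27447805934535 -0.01362374619224438 392.68057770875924 [[0.005, -0.992, 0.124, 0.576], [-1.0, -0.008, -0.03, 0.071], [0.031, -0.124, -0.992, 1.05], [0.0, 0.0, 0.0, 1.0]]
{'t': 0.1, 'tool_pos': [0.163, 0.499, 0.4043], 'tcp_rot': [0.1572, 0.9876, -0.0005, -0.0001], 'contact_force': [-0.6224, 0.2223, 0.1446], 'opening': 0.0855, 'grasp_force': 0.0}
[[-0.951  0.311 -0.   ]
 [ 0.311  0.951 -0.001]
 [ 0.    -0.001 -1.   ]]
```

View pics/scene0.png

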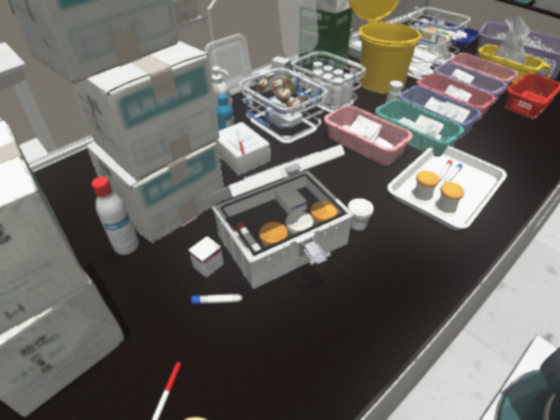

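View pics/top0.png

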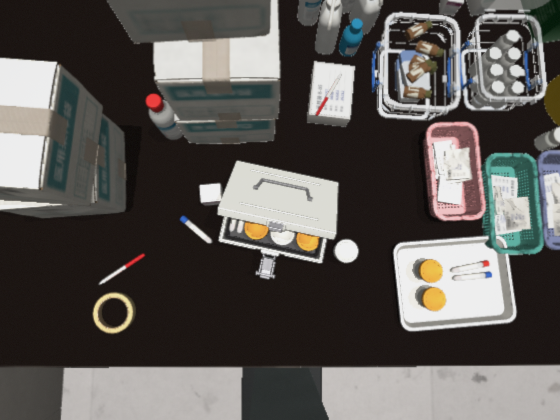

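The top view shows the carrier around (278,212), lid partly open, latch at (267,265), cup (346,251), carton (210,194), tube (196,230). I'll enlarge both.

Run:
```python
import cv2
a=cv2.imread("pics/top0.png")[150:290,175:375]; b=cv2.imread("pics/scene0.png")[140:290,180:380]
cv2.imwrite("pics/c1.png",cv2.resize(a,(800,560),interpolation=cv2.INTER_CUBIC))
cv2.imwrite("pics/c2.png",cv2.resize(b,(800,600),interpolation=cv2.INTER_CUBIC))
```

```text
(no output)
```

View pics/c1.png

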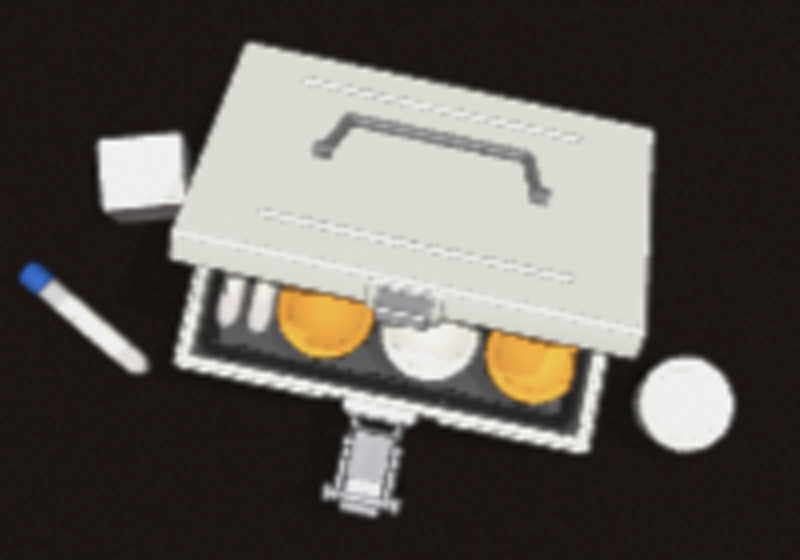

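View pics/c2.png

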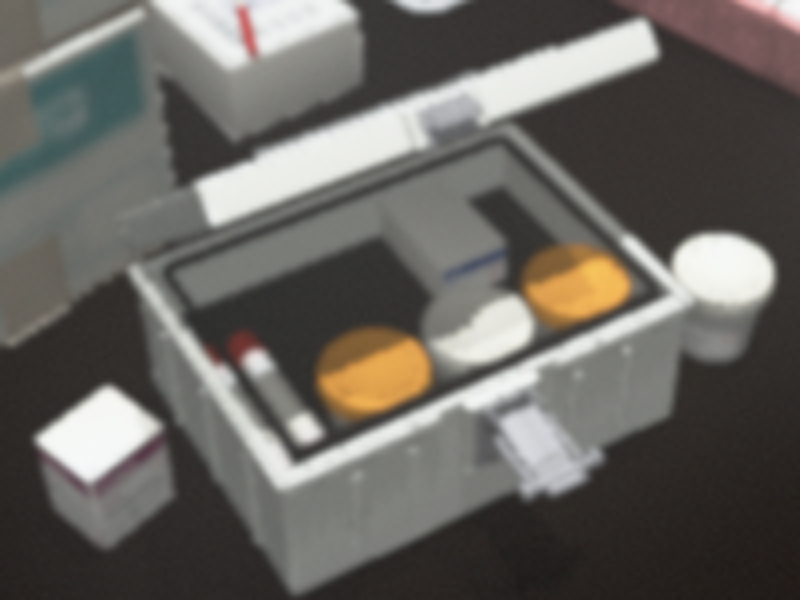

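```bash
cat >> h.py <<'E'
def C2W(p,P): # carrier frame (m) -> world
    c,s=np.cos(P[2]),np.sin(P[2]); p=np.array(p); return np.array([P[0]+c*p[0]-s*p[1],P[1]+s*p[0]+c*p[1],p[2]])
def lidpt(x,y,z,a): # lid rotated open by a about hinge
    dx,dz=x-.0955,z-.108; c,s=np.cos(a),np.sin(a)
    return [.0955+c*dx+s*dz,y,.108-s*dx+c*dz]
def pivot(lev): a=lev+.07; return np.array([-.106-.0095*np.sin(a),.0935-.0095*np.cos(a)])
def bar(lev,loop,y=0):
    p=pivot(lev); b=.178+lev-loop; return [p[0]+.032*np.sin(b),y,p[1]+.032*np.cos(b)]
def lend(lev,r=.047): a=lev+.257; return [-.106-r*np.sin(a),0,.0935-r*np.cos(a)]
E
python3 - <<'E'
from h import *
from scipy.optimize import least_squares
T=lambda u,v:("top",175+u/4,150+v/4)
S=lambda u,v:("scene",180+u/4,140+v/4)
ob=[(T(178,362),lambda q:(-.09,.125,.104)),(T(590,450),lambda q:(-.09,-.125,.104)),
(S(290,482),lambda q:(-.09,.125,.104)),(S(690,298),lambda q:(-.09,-.125,.104)),(S(133,268),lambda q:(.09,.125,.104)),(S(297,592),lambda q:(-.09,.125,0)),
(T(405,300),lambda q:lidpt(-.0995,0,.1195,q[3])),(S(450,117),lambda q:lidpt(-.0995,0,.1195,q[3])),
(T(327,492),lambda q:bar(q[4],q[5],.021)),(T(395,507),lambda q:bar(q[4],q[5],-.021)),
(S(598,457),lambda q:bar(q[4],q[5],-.021)),(S(525,492),lambda q:bar(q[4],q[5],.021)),
(T(360,512),lambda q:lend(q[4]))]
def f(q): return np.concatenate([proj(o[0],C2W(g(q),q))-o[1:] for o,g in ob]+[[(q[5]-3)*10]])
r=least_squares(f,[.45,.08,-.2,.5,1.3,2.9],loss="soft_l1"); q=r.x
print(q.round(4)); print(f(q)[:-1].reshape(-1,2).round(1).tolist())
for n,z in [((346,251),.06),((210,194),.06),((196,230),.017)]: print(atz("top",*n,z).round(3))
print(C2W(lidpt(-.085,0,.1295,q[3]),q),C2W(bar(q[4],q[5]),q),C2W(lend(q[4]),q))
E
```

```text
[ 0.6838  0.0458 -0.1974  0.7383  1.2056  3.0169]
[[-0.7, 0.1], [-1.5, -0.8], [-0.9, -0.2], [1.0, -1.5], [0.5, -0.7], [0.6, 3.2], [-0.9, 1.1], [0.9, -2.3], [-0.2, -0.3], [-0.2, -0.5], [0.2, -0.0], [1.1, -0.1], [-0.4, -1.2]]
[ 0.598 -0.129  0.06 ]
[0.74  0.216 0.06 ]
[0.651 0.257 0.017]
[0.66075484 0.05043524 0.24538405] [0.53965654 0.07465478 0.08873566] [0.53406859 0.07577236 0.08842342]
```

```bash
cat >> h.py <<'E'
P=[.6838,.0458,-.1974]
def pose(x,y,z,tilt=0,L=.173): # carrier-frame tip target -> TCP pos, R
    c,s=np.cos(P[2]),np.sin(P[2]); Rb=np.array([[-c,-s,0],[-s,c,0],[0,0,-1.]]).T.T
    Rb=np.column_stack([[-c,-s,0],[-s,c,0],[0,0,-1]])
    Rt=Rb@R.from_rotvec([0,-tilt,0]).as_matrix()
    return C2W([x,y,z],P)-L*Rt[:,2],Rt
def plan(*ts):
    s=arm.observe(); R0=R.from_quat(s["tcp_rot"]).as_matrix()
    for t in ts:
        p,Rt=pose(*t); d=R0.T@(p-s["tool_pos"])/.025; w=np.degrees(R.from_matrix(R0.T@Rt).as_rotvec())/5
        print(d.round(2).tolist(),w.round(2).tolist())
def tip(L=.173):
    s=arm.observe(); Rm=R.from_quat(s["tcp_rot"]).as_matrix(); p=np.array(s["tool_pos"])+L*Rm[:,2]-np.array([P[0],P[1],0])
    c,q=np.cos(P[2]),np.sin(P[2]); 
    f=np.array(s["contact_force"]); rot=lambda v:np.array([c*v[0]+q*v[1],-q*v[0]+c*v[1],v[2]])
    print("t",round(s["t"],2),"tip_c mm",(rot(p)*1e3).round(1),"F_c",rot(f).round(2),"open",round(s["opening"]*1e3,1),"grip",round(s["grasp_force"],1))
E
python3 - <<'E'
from h import *
tip()
def corner(a,h=0):
    p=lidpt(-.09,0,.1295+h,a); return (p[0]+.011,0,p[2])
print([round(v,3) for v in corner(.74)])
plan(corner(.74,.05))
E
```

```text
t 0.1 tip_c mm [-599.6  342.1  231.3] F_c [-0.65  0.1   0.14] open 85.5 grip 0.0
[np.float64(-0.016), 0, np.float64(0.249)]
[-26.13, -10.68, -2.18] [-0.01, -0.0, -1.36]
```

Emit:
jog_arm(increments=[-1.2, -0.5, -0.6, 0, 0, -0.5, 0, -2.6, -1, -1.2, 0, 0, -1, 0, -4, -1.6, -2, 0, 0, -1.36, 0, -5.4, -2.2, -2.6, 0, 0, -1.36, 0, -6.8, -2.8, -3, 0, 0, -1.36, 0], force=40)

```text
t: 0.52
tool_pos: [0.3038, 0.3784, 0.481]
tcp_rot: [0.098, 0.995, 0.0, 0.0]
contact_force: [0.8, 1.3, 0.2]
opening: 0.0256
grasp_force: 0.0
```

Emit:
jog_arm(increments=[-1.4, -0.55, 0, 0, 0, 0, 0, -2.8, -1.1, 0, 0, 0, 0, 0, -4.2, -1.65, 0, 0, 0, 0, 0, -5.6, -2.2, 0, 0, 0, 0, 0, -7, -2.8, 0, 0, 0, 0, 0])

```text
t: 0.93
tool_pos: [0.4622, 0.2754, 0.4795]
tcp_rot: [0.098, 0.995, -0.0, -0.0]
contact_force: [-0.1, 1.6, 0.1]
opening: -0.0003
grasp_force: 0.0
```

Run:
```python
from h import *
tip()
p=lidpt(-.09,0,.1295+.03,.74); plan((p[0]+.011,0,p[2]))
```

```text
t 0.93 tip_c mm [-262.4  181.7  306.5] F_c [-0.36  1.51  0.12] open -0.3 grip 0.0
[-10.66, -7.27, 1.41] [-0.0, -0.0, 0.0]
```

Emit:
jog_arm(increments=[-1.2, -0.82, 0, 0, 0, 0, 0, -2.4, -1.64, 0, 0, 0, 0, 0, -3.6, -2.46, 0, 0, 0, 0, 0, -4.8, -3.28, 0, 0, 0, 0, 0, -6, -4.1, 0, 0, 0, 0, 0])

```text
t: 1.35
tool_pos: [0.5889, 0.1453, 0.4794]
tcp_rot: [0.098, 0.995, -0.0, -0.0]
contact_force: [0.7, 0.9, -0.2]
opening: 0.0002
grasp_force: 0.0
```

Emit:
jog_arm(increments=[-1.2, -0.82, 0, 0, 0, 0, 0, -2.4, -1.64, 0, 0, 0, 0, 0, -3.6, -2.46, 0, 0, 0, 0, 0, -4.66, -3.17, 0.3, 0, 0, 0, 0, -4.66, -3.17, 0.6, 0, 0, 0, 0])

```text
t: 1.77
tool_pos: [0.6899, 0.0421, 0.4621]
tcp_rot: [0.1, 0.995, -0.0, -0.001]
contact_force: [-0.4, -1.0, -0.7]
opening: 0.0
grasp_force: 0.0
```

Run:
```python
from h import *
tip()
for a,h in [(.74,.02),(.74,.01),(.74,0),(.7,0)]:
    p=lidpt(-.09,0,.1295+h,a); plan((p[0]+.011,0,p[2]))
cv2.imwrite("pics/s1.png",cv2.resize(arm.camera("scene")[120:280,180:380,::-1],(750,600),interpolation=cv2.INTER_CUBIC))
```

```text
t 1.77 tip_c mm [  6.5  -2.7 289.1] F_c [-0.21 -1.01 -0.7 ] open 0.0 grip 0.0
[0.37, 0.1, 1.01] [-0.01, -0.02, -0.04]
[0.64, 0.1, 1.31] [-0.01, -0.02, -0.04]
[0.91, 0.1, 1.61] [-0.01, -0.02, -0.04]
[1.13, 0.1, 1.81] [-0.01, -0.02, -0.04]
```

View pics/s1.png

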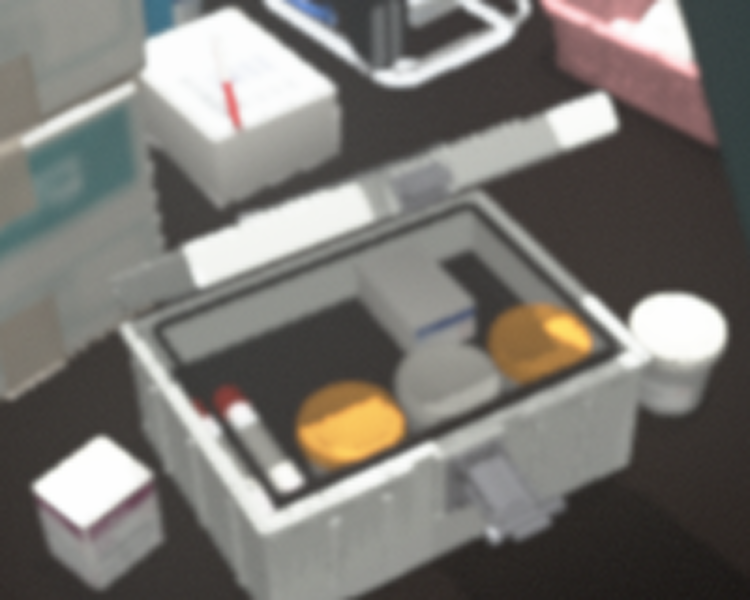

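The picture shows the lid front edge from (190,260) to (615,115), keeper at (420,185), and the gripper's shadow over it. The gripper itself is above the crop.

Emit:
jog_arm(increments=[0.25, 0.05, 0.5, 0, 0, 0, 0, 0.37, 0.1, 1, 0, 0, 0, 0, 0.5, 0.1, 1.15, 0, 0, 0, 0, 0.6, 0.1, 1.3, 0, 0, 0, 0, 0.6, 0.1, 1.3, 0, 0, 0, 0])

```text
t: 2.23
tool_pos: [0.6716, 0.0522, 0.4324]
tcp_rot: [0.098, 0.995, 0.0, -0.0]
contact_force: [-0.7, 0.6, -0.3]
opening: 0.0
grasp_force: 0.0
```

Emit:
jog_arm(increments=[0.07, 0, 0.08, 0, 0, 0, 0, 0.14, 0, 0.16, 0, 0, 0, 0, 0.21, 0, 0.24, 0, 0, 0, 0, 0.28, 0, 0.32, 0, 0, 0, 0, 0.34, 0, 0.39, 0, 0, 0, 0])

```text
t: 2.65
tool_pos: [0.6638, 0.0534, 0.4223]
tcp_rot: [0.098, 0.995, 0.0, 0.0]
contact_force: [-0.3, -1.1, 1.0]
opening: 0.0001
grasp_force: 0.0
```

```bash
cat > arc.py <<'E'
from h import *
import sys
tip()
for a in map(float,sys.argv[1:]):
    p=lidpt(-.09,0,.1295,a); plan((p[0]+.011,0,p[2]))
E
python3 arc.py .7 .65 .6 .55 .5
```

```text
t 2.65 tip_c mm [-21.1   3.6 249.3] F_c [-0.13 -1.11  0.97] open 0.1 grip 0.0
[0.02, -0.14, 0.21] [0.0, 0.0, 0.0]
[0.28, -0.14, 0.48] [0.0, 0.0, 0.0]
[0.54, -0.14, 0.75] [0.0, 0.0, 0.0]
[0.77, -0.14, 1.04] [0.0, 0.0, 0.0]
[1.0, -0.14, 1.34] [0.0, 0.0, 0.0]
```

Emit:
jog_arm(increments=[0, -0.05, 0.16, 0, 0, 0, 0, 0.12, -0.1, 0.32, 0, 0, 0, 0, 0.26, -0.14, 0.48, 0, 0, 0, 0, 0.4, -0.14, 0.61, 0, 0, 0, 0, 0.54, -0.14, 0.75, 0, 0, 0, 0])

```text
t: 3.07
tool_pos: [0.6498, 0.0526, 0.4033]
tcp_rot: [0.098, 0.995, -0.0, 0.0]
contact_force: [1.7, 0.2, 0.3]
opening: -0.0002
grasp_force: 0.7
```

```bash
python3 arc.py .55 .5 .45 .4 .35 .3 .25 .2 .15 .1
```

```text
t 3.07 tip_c mm [-3.460e+01 -1.000e-01  2.303e+02] F_c [1.62 0.52 0.26] open -0.2 grip 0.7
[0.23, 0.0, 0.28] [-0.0, 0.0, 0.0]
[0.45, 0.0, 0.58] [-0.0, 0.0, 0.0]
[0.66, 0.0, 0.89] [-0.0, 0.0, 0.0]
[0.85, 0.0, 1.21] [-0.0, 0.0, 0.0]
[1.03, 0.0, 1.54] [-0.0, 0.0, 0.0]
[1.19, 0.0, 1.88] [-0.0, 0.0, 0.0]
[1.33, 0.0, 2.22] [-0.0, 0.0, 0.0]
[1.46, 0.0, 2.58] [-0.0, 0.0, 0.0]
[1.56, 0.0, 2.93] [-0.0, 0.0, 0.0]
[1.65, 0.0, 3.3] [-0.0, 0.0, 0.0]
```

Emit:
jog_arm(increments=[0.14, 0, 0.18, 0, 0, 0, 0, 0.28, 0, 0.36, 0, 0, 0, 0, 0.41, 0, 0.54, 0, 0, 0, 0, 0.54, 0, 0.72, 0, 0, 0, 0, 0.66, 0, 0.89, 0, 0, 0, 0])

```text
t: 3.48
tool_pos: [0.6335, 0.056, 0.3809]
tcp_rot: [0.098, 0.995, -0.0, -0.0]
contact_force: [1.4, -0.4, 1.5]
opening: -0.0002
grasp_force: 0.7
```

Emit:
jog_arm(increments=[0.12, 0, 0.2, 0, 0, 0, 0, 0.24, 0, 0.4, 0, 0, 0, 0, 0.34, 0, 0.59, 0, 0, 0, 0, 0.44, 0, 0.79, 0, 0, 0, 0, 0.53, 0, 0.99, 0, 0, 0, 0])

```text
t: 3.9
tool_pos: [0.6206, 0.0586, 0.3562]
tcp_rot: [0.098, 0.995, 0.0, -0.0]
contact_force: [-1.5, 0.8, 1.2]
opening: 0.0001
grasp_force: 0.7
```

```bash
python3 arc.py .25 .2 .15 .1 .05;  python3 - <<'E'
from h import *
cv2.imwrite("pics/s2.png",cv2.resize(arm.camera("scene")[90:290,170:390,::-1],(660,600),interpolation=cv2.INTER_CUBIC))
E
```

```text
t 3.9 tip_c mm [-6.450e+01  1.000e-01  1.832e+02] F_c [-1.62  0.5   1.24] open 0.1 grip 0.7
[0.14, -0.0, 0.34] [0.0, -0.0, 0.0]
[0.26, -0.0, 0.69] [0.0, -0.0, 0.0]
[0.37, -0.0, 1.05] [0.0, -0.0, 0.0]
[0.46, -0.0, 1.41] [0.0, -0.0, 0.0]
[0.53, -0.0, 1.78] [0.0, -0.0, 0.0]
```

View pics/s2.png

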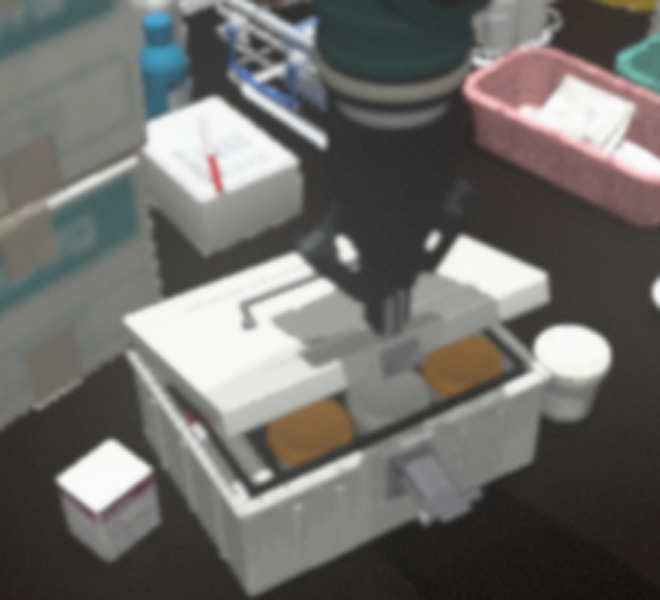

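The lid follows the closed fingers: tip at (395,330), keeper just in front at (405,355).

Emit:
jog_arm(increments=[0.08, 0, 0.18, 0, 0, 0, 0, 0.15, 0, 0.36, 0, 0, 0, 0, 0.21, 0, 0.54, 0, 0, 0, 0, 0.27, 0, 0.72, 0, 0, 0, 0, 0.33, 0, 0.9, 0, 0, 0, 0])

```text
t: 4.37
tool_pos: [0.6127, 0.0601, 0.3337]
tcp_rot: [0.098, 0.995, 0.0, 0.0]
contact_force: [0.5, 0.9, 1.6]
opening: -0.0005
grasp_force: 0.6
```

Emit:
jog_arm(increments=[0.04, 0, 0.14, 0, 0, 0, 0, 0.08, 0, 0.28, 0, 0, 0, 0, 0.12, 0, 0.42, 0, 0, 0, 0, 0.15, 0, 0.56, 0, 0, 0, 0, 0.17, 0, 0.67, 0, 0, 0, 0])

```text
t: 4.78
tool_pos: [0.6086, 0.0609, 0.317]
tcp_rot: [0.098, 0.995, 0.0, -0.0]
contact_force: [1.1, 0.5, 1.2]
opening: 0.0001
grasp_force: 0.5
```

```bash
python3 arc.py .05 .03 .02 .01 0
```

```text
t 4.78 tip_c mm [-7.67e+01  1.00e-01  1.44e+02] F_c [0.96 0.68 1.2 ] open 0.1 grip 0.5
[0.04, -0.0, 0.21] [0.0, -0.0, 0.0]
[0.06, -0.0, 0.36] [0.0, -0.0, 0.0]
[0.07, -0.0, 0.43] [0.0, -0.0, 0.0]
[0.08, -0.0, 0.51] [0.0, -0.0, 0.0]
[0.09, -0.0, 0.58] [0.0, -0.0, 0.0]
```

Emit:
jog_arm(increments=[0.01, 0, 0.08, 0, 0, 0, 0, 0.02, 0, 0.16, 0, 0, 0, 0, 0.03, 0, 0.24, 0, 0, 0, 0, 0.05, 0, 0.32, 0, 0, 0, 0, 0.05, 0, 0.32, 0, 0, 0, 0])

```text
t: 5.2
tool_pos: [0.6073, 0.0611, 0.309]
tcp_rot: [0.098, 0.995, -0.0, -0.0]
contact_force: [0.4, 1.1, -0.2]
opening: 0.0001
grasp_force: 0.0
```

Emit:
jog_arm(increments=[0, 0, 0.02, 0, 0, 0, 0, 0, 0, 0.03, 0, 0, 0, 0, 0, 0, 0.03, 0, 0, 0, 0])

```text
t: 5.45
tool_pos: [0.6074, 0.0611, 0.3087]
tcp_rot: [0.098, 0.995, -0.0, -0.0]
contact_force: [-0.3, -0.5, 0.9]
opening: 0.0001
grasp_force: 0.1
```

Emit:
jog_arm(increments=[0, 0, 0.02, 0, 0, 0, 0, 0, 0, 0.04, 0, 0, 0, 0, 0, 0, 0.04, 0, 0, 0, 0])

```text
t: 5.7
tool_pos: [0.6074, 0.0611, 0.3076]
tcp_rot: [0.098, 0.995, 0.0, -0.0]
contact_force: [-0.7, -0.3, 1.1]
opening: 0.0003
grasp_force: 0.3
```

Emit:
jog_arm(increments=[0, 0, 0.02, 0, 0, 0, 0, 0, 0, 0.02, 0, 0, 0, 0])

```text
t: 5.87
tool_pos: [0.6074, 0.0612, 0.3071]
tcp_rot: [0.098, 0.995, -0.0, -0.0]
contact_force: [-0.7, 0.2, 0.9]
opening: -0.0
grasp_force: 0.3
```

Emit:
jog_arm(increments=[0, 0, 0.02, 0, 0, 0, 0, 0, 0, 0.02, 0, 0, 0, 0])

```text
t: 6.03
tool_pos: [0.6074, 0.0611, 0.3066]
tcp_rot: [0.098, 0.995, 0.0, -0.0]
contact_force: [-0.7, -0.0, 0.7]
opening: -0.0002
grasp_force: 0.3
```

Emit:
jog_arm(increments=[0, 0, 0.02, 0, 0, 0, 0, 0, 0, 0.02, 0, 0, 0, 0])

```text
t: 6.2
tool_pos: [0.6074, 0.0612, 0.3061]
tcp_rot: [0.098, 0.995, 0.0, -0.0]
contact_force: [-0.0, 0.9, 0.9]
opening: 0.0003
grasp_force: 0.3
```

Emit:
jog_arm(increments=[0, 0, 0.02, 0, 0, 0, 0, 0, 0, 0.02, 0, 0, 0, 0])

```text
t: 6.37
tool_pos: [0.6074, 0.0612, 0.3056]
tcp_rot: [0.098, 0.995, 0.0, -0.0]
contact_force: [-0.5, -0.0, 0.3]
opening: 0.0001
grasp_force: 0.3
```

Emit:
jog_arm(increments=[0, 0, 0.02, 0, 0, 0, 0, 0, 0, 0.02, 0, 0, 0, 0])

```text
t: 6.53
tool_pos: [0.6074, 0.0612, 0.3051]
tcp_rot: [0.098, 0.995, -0.0, 0.0]
contact_force: [-0.7, -0.1, 1.3]
opening: -0.0002
grasp_force: 0.2
```

Emit:
jog_arm(increments=[0, 0, 0.016, 0, 0, 0, 0, 0, 0, 0.016, 0, 0, 0, 0])

```text
t: 6.7
tool_pos: [0.6074, 0.0611, 0.3047]
tcp_rot: [0.098, 0.995, -0.0, -0.0]
contact_force: [-0.6, 0.7, 0.7]
opening: -0.0001
grasp_force: 0.2
```

Emit:
jog_arm(increments=[0, 0, 0.02, 0, 0, 0, 0, 0, 0, 0.02, 0, 0, 0, 0])

```text
t: 6.87
tool_pos: [0.6074, 0.0611, 0.3042]
tcp_rot: [0.098, 0.995, -0.0, -0.0]
contact_force: [-0.7, 0.3, 1.5]
opening: -0.0002
grasp_force: 0.2
```

Emit:
jog_arm(increments=[0, 0, 0.016, 0, 0, 0, 0, 0, 0, 0.016, 0, 0, 0, 0])

```text
t: 7.03
tool_pos: [0.6074, 0.0611, 0.3038]
tcp_rot: [0.098, 0.995, -0.0, -0.0]
contact_force: [-0.2, 0.2, 0.5]
opening: -0.0005
grasp_force: 0.2
```

Emit:
jog_arm(increments=[0, 0, 0.02, 0, 0, 0, 0, 0, 0, 0.02, 0, 0, 0, 0])

```text
t: 7.2
tool_pos: [0.6074, 0.0612, 0.3033]
tcp_rot: [0.098, 0.995, 0.0, 0.0]
contact_force: [-0.5, 0.1, 0.3]
opening: -0.0003
grasp_force: 0.1
```

Emit:
jog_arm(increments=[0, 0, 0.02, 0, 0, 0, 0, 0, 0, 0.02, 0, 0, 0, 0])

```text
t: 7.37
tool_pos: [0.6074, 0.0612, 0.3028]
tcp_rot: [0.098, 0.995, -0.0, -0.0]
contact_force: [-0.3, -0.5, 0.1]
opening: 0.0
grasp_force: 0.0
```

Emit:
jog_arm(increments=[0, 0, 0.02, 0, 0, 0, 0, 0, 0, 0.02, 0, 0, 0, 0])

```text
t: 7.53
tool_pos: [0.6074, 0.0611, 0.3023]
tcp_rot: [0.098, 0.995, -0.0, -0.0]
contact_force: [-0.9, 0.7, 1.1]
opening: 0.0002
grasp_force: 0.2
```

Emit:
jog_arm(increments=[0, 0, 0.02, 0, 0, 0, 0, 0, 0, 0.02, 0, 0, 0, 0])

```text
t: 7.7
tool_pos: [0.6074, 0.0611, 0.3018]
tcp_rot: [0.098, 0.995, -0.0, -0.0]
contact_force: [-0.5, -0.1, 1.3]
opening: -0.0002
grasp_force: 0.3
```

Emit:
jog_arm(increments=[0, 0, 0.016, 0, 0, 0, 0, 0, 0, 0.016, 0, 0, 0, 0])

```text
t: 7.87
tool_pos: [0.6074, 0.0612, 0.3017]
tcp_rot: [0.098, 0.995, -0.0, 0.0]
contact_force: [-2.1, 0.8, 3.0]
opening: -0.0001
grasp_force: 1.7
```

Emit:
jog_arm(increments=[0, 0, 0.008, 0, 0, 0, 0, 0, 0, 0.008, 0, 0, 0, 0])

```text
t: 8.03
tool_pos: [0.6074, 0.0612, 0.3016]
tcp_rot: [0.098, 0.995, 0.0, 0.0]
contact_force: [-2.7, -0.3, 5.6]
opening: 0.0004
grasp_force: 3.1
```

Emit:
jog_arm(increments=[0, 0, 0.01, 0, 0, 0, 0, 0, 0, 0.01, 0, 0, 0, 0, 0, 0, 0.01, 0, 0, 0, 0, 0, 0, 0.01, 0, 0, 0, 0])

```text
t: 8.37
tool_pos: [0.6073, 0.0612, 0.3015]
tcp_rot: [0.098, 0.995, 0.0, 0.0]
contact_force: [-3.1, 0.2, 8.3]
opening: 0.0
grasp_force: 4.2
```

Emit:
jog_arm(increments=[0, 0, 0, 0, 0, 0, 0, 0, 0, 0, 0, 0, 0, 0, 0, 0, -0.1, 0, 0, 0, 0, 0, 0, -0.5, 0, 0, 0, 0, 0, 0, -1.2, 0, 0, 0, 62], force=20)

```text
t: 8.78
tool_pos: [0.6071, 0.0611, 0.3305]
tcp_rot: [0.098, 0.995, -0.0, -0.001]
contact_force: [-0.9, -0.3, 0.9]
opening: 0.0109
grasp_force: 0.0
```

Emit:
jog_arm(increments=[0.8, 0, -0.4, 0, 0, 0, 62, 1.6, 0, -0.4, 0, 0, 0, 62, 2.4, 0, -0.4, 0, 0, 0, 62, 3, 0, -0.4, 0, 0, 0, 62, 3, 0, -0.4, 0, 0, 0, 62])

```text
t: 9.2
tool_pos: [0.5318, 0.0763, 0.342]
tcp_rot: [0.098, 0.995, 0.0, -0.0]
contact_force: [1.0, 0.4, 0.6]
opening: 0.0622
grasp_force: 0.0
```

Run:
```python
from h import *
tip(.168)
b=bar(1.2056,3.0169); print(b)
plan((-.154,0,b[2]+.012,0,.168),(-.154,0,b[2]-.006,0,.168))
im=arm.camera("top"); cv2.imwrite("pics/t3.png",cv2.resize(im[190:310,210:330,::-1],(600,600),interpolation=cv2.INTER_CUBIC))
```

```text
t 9.2 tip_c mm [-1.551e+02  1.000e-01  1.740e+02] F_c [0.9  0.56 0.56] open 62.2 grip 0.0
[np.float64(-0.14702659091721862), 0, np.float64(0.088737371457031)]
[-0.04, -0.01, 2.93] [0.0, -0.0, 0.01]
[-0.04, -0.01, 3.65] [0.0, -0.0, 0.01]
```

View pics/t3.png

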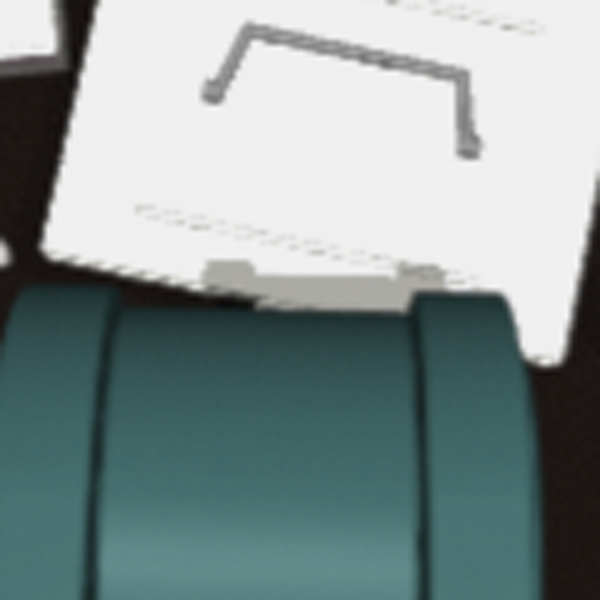

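The lid is down (front edge (45,250) to (560,365)); the arm hides the latch. I'll descend over the crossbar.

Emit:
jog_arm(increments=[0, 0, 1, 0, 0, 0, 62, 0, 0, 2, 0, 0, 0, 62, -0.04, 0, 2.8, 0, 0, 0, 62, -0.04, 0, 3.2, 0, 0, 0, 62, -0.04, 0, 3.45, 0, 0, 0, 62])

```text
t: 9.67
tool_pos: [0.5355, 0.0754, 0.2535]
tcp_rot: [0.099, 0.995, -0.0, -0.001]
contact_force: [0.2, -0.4, -0.1]
opening: 0.0621
grasp_force: 0.0
```

Emit:
jog_arm(increments=[0, 0, 0.12, 0, 0, 0, 62, 0, 0, 0.22, 0, 0, 0, 62, 0, 0, 0.22, 0, 0, 0, 62])

```text
t: 9.92
tool_pos: [0.5353, 0.0756, 0.2495]
tcp_rot: [0.098, 0.995, 0.0, 0.0]
contact_force: [0.1, -0.7, -1.0]
opening: 0.062
grasp_force: 0.0
```

Run:
```python
from h import *
tip(.168)
im=arm.camera("scene"); cv2.imwrite("pics/s4.png",cv2.resize(im[180:290,250:390,::-1],(763,600),interpolation=cv2.INTER_CUBIC))
for y in (.023,-.023): print(np.round((proj("scene",C2W(bar(1.2056,3.0169,y),P))-[250,180])*5.45))
```

```text
t 9.92 tip_c mm [-1.514e+02  1.000e-01  8.150e+01] F_c [ 0.28 -0.68 -1.05] open 62.0 grip 0.0
[335. 454.]
[439. 402.]
```

View pics/s4.png

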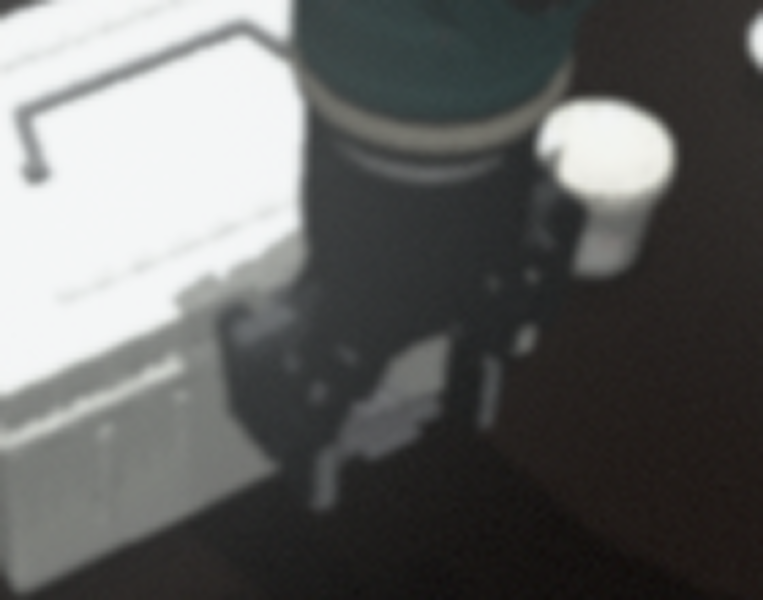

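The bar (from (340,445) to (440,400)) lies between the two fingertips (325,490) and (490,400). I'll shift 2.5 mm outward and close.

Emit:
jog_arm(increments=[0.1, 0, 0, 0, 0, 0, 56, 0.1, 0, 0, 0, 0, 0, 40, 0.1, 0, 0, 0, 0, 0, 40, 0.1, 0, 0, 0, 0, 0, 40, 0.1, 0, 0, 0, 0, 0, 40], force=25)

```text
t: 10.38
tool_pos: [0.5323, 0.0763, 0.2494]
tcp_rot: [0.098, 0.995, 0.0, -0.0]
contact_force: [-1.1, 4.3, -0.2]
opening: 0.045
grasp_force: 25.5
```

Run:
```python
from h import *
from scipy.optimize import fsolve
tip(.168)
for x,z in [(-.147,.0887),(-.1465,.097),(-.143,.107),(-.136,.117),(-.127,.126),(-.117,.1315),(-.108,.133),(-.1035,.131),(-.1,.127),(-.0995,.1195)]:
    best=None
    for l0 in np.linspace(1,2.6,9):
        for p0 in np.linspace(.5,3,9):
            s,i,ok,_=fsolve(lambda v:[bar(*v)[0]-x,bar(*v)[2]-z],[l0,p0],full_output=1)
            if ok==1 and 0<s[0]<2.7 and 0<s[1]<3.2: best=s
    d=np.hypot(x+.106,z-.0935)*1e3
    print(x,z,d.round(1),None if best is None else best.round(2), round((-x-.147)/.025,2),round((.0887-z)/.025,2))
```

```text
t 10.38 tip_c mm [-154.5    0.4   81.4] F_c [-1.91  4.03 -0.17] open 45.0 grip 25.5
-0.147 0.0887 41.3 [1.19 3.  ] 0.0 0.0
-0.1465 0.097 40.7 [1.21 2.77] -0.02 -0.33
-0.143 0.107 39.4 [1.25 2.48] -0.16 -0.73
-0.136 0.117 38.1 [1.39 2.27] -0.44 -1.13
-0.127 0.126 38.7 [1.8  2.36] -0.8 -1.49
-0.117 0.1315 39.6 [2.22 2.51] -1.2 -1.71
-0.108 0.133 39.6 [2.45 2.51] -1.56 -1.77
-0.1035 0.131 37.6 [2.3  2.19] -1.74 -1.69
-0.1 0.127 34.0 [2.03 1.75] -1.88 -1.53
-0.0995 0.1195 26.8 [1.31 0.97] -1.9 -1.23
```

Emit:
jog_arm(increments=[-0.02, 0.01, -0.2, 0, 0, 0, 40, -0.08, 0.01, -0.41, 0, 0, 0, 40, -0.15, 0.01, -0.6, 0, 0, 0, 40, -0.24, 0.01, -0.78, 0, 0, 0, 40, -0.24, 0.01, -0.78, 0, 0, 0, 40])

```text
t: 10.8
tool_pos: [0.5391, 0.0751, 0.27]
tcp_rot: [0.098, 0.995, 0.0, 0.001]
contact_force: [-0.3, 3.9, 1.5]
opening: 0.0448
grasp_force: 25.9
```

Emit:
jog_arm(increments=[-0.11, 0, -0.16, 0, 0, 0, 40, -0.23, 0, -0.32, 0, 0, 0, 40, -0.37, 0, -0.46, 0, 0, 0, 40, -0.51, 0, -0.59, 0, 0, 0, 40, -0.51, 0, -0.59, 0, 0, 0, 40])

```text
t: 11.22
tool_pos: [0.5517, 0.0725, 0.2841]
tcp_rot: [0.098, 0.995, 0.0, 0.0]
contact_force: [0.0, 3.4, 0.4]
opening: 0.0445
grasp_force: 26.4
```

Emit:
jog_arm(increments=[-0.16, 0, -0.11, 0, 0, 0, 40, -0.33, 0, -0.2, 0, 0, 0, 40, -0.48, 0, -0.26, 0, 0, 0, 40, -0.63, 0, -0.29, 0, 0, 0, 40, -0.63, 0, -0.29, 0, 0, 0, 40])

```text
t: 11.63
tool_pos: [0.567, 0.0694, 0.2908]
tcp_rot: [0.098, 0.995, -0.0, 0.0]
contact_force: [1.7, 3.7, 0.4]
opening: 0.0447
grasp_force: 26.5
```

Run:
```python
from h import *
tip(.168)
im=arm.camera("scene"); cv2.imwrite("pics/s5.png",cv2.resize(im[180:290,250:390,::-1],(763,600),interpolation=cv2.INTER_CUBIC))
```

```text
t 11.63 tip_c mm [-119.1    0.3  122.8] F_c [0.96 3.97 0.38] open 44.7 grip 26.5
```

View pics/s5.png

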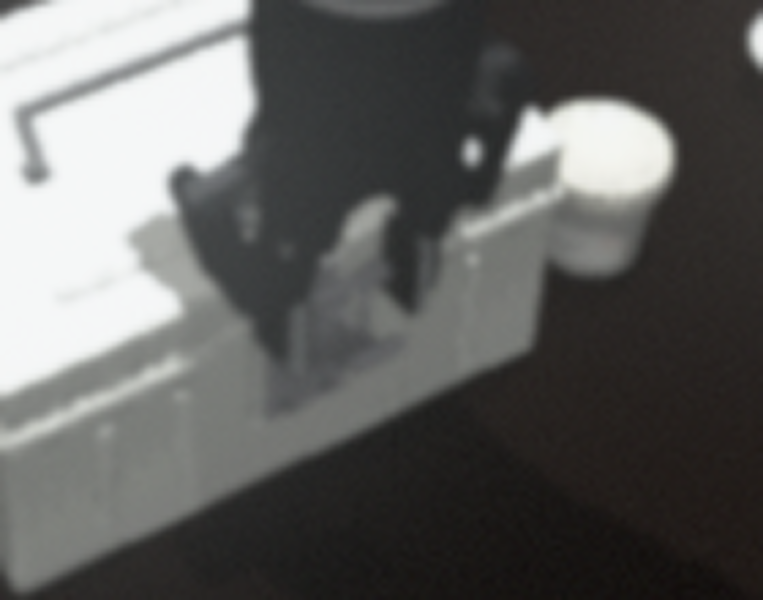

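Emit:
jog_arm(increments=[-0.15, 0, -0.01, 0, 0, 0, 40, -0.3, 0, -0.02, 0, 0, 0, 40, -0.38, 0, 0, 0, 0, 0, 40, -0.44, 0, 0.03, 0, 0, 0, 40, -0.44, 0, 0.03, 0, 0, 0, 40])

```text
t: 12.1
tool_pos: [0.5775, 0.0673, 0.29]
tcp_rot: [0.098, 0.995, -0.0, 0.0]
contact_force: [0.2, 2.8, 1.0]
opening: 0.0447
grasp_force: 26.4
```

```bash
python3 -c "
from h import *
tip(.168)"
```

```text
t 12.1 tip_c mm [-108.4    0.2  122. ] F_c [-0.32  2.83  1.  ] open 44.7 grip 26.4
```

Emit:
jog_arm(increments=[-0.02, 0, 0, 0, 0, 0, 40, -0.04, 0, 0, 0, 0, 0, 40, -0.06, 0, 0, 0, 0, 0, 40, -0.06, 0, 0, 0, 0, 0, 40])

```text
t: 12.43
tool_pos: [0.5784, 0.0672, 0.2899]
tcp_rot: [0.098, 0.995, -0.0, -0.0]
contact_force: [-0.9, 1.9, -2.3]
opening: 0.0448
grasp_force: 26.3
```

```bash
python3 -c "
from h import *
tip(.168)"
```

```text
t 12.43 tip_c mm [-107.6    0.3  121.9] F_c [-1.22  1.67 -2.33] open 44.8 grip 26.3
```

Emit:
jog_arm(increments=[-0.02, 0, 0, 0, 0, 0, 40, -0.02, 0, 0, 0, 0, 0, 40, -0.02, 0, 0, 0, 0, 0, 40])

```text
t: 12.68
tool_pos: [0.579, 0.0671, 0.29]
tcp_rot: [0.098, 0.995, -0.0, -0.0]
contact_force: [0.1, 1.2, -2.3]
opening: 0.0446
grasp_force: 26.3
```

```bash
python3 -c "
from h import *
tip(.168)"
```

```text
t 12.68 tip_c mm [-106.9    0.3  122. ] F_c [-0.12  1.17 -2.28] open 44.6 grip 26.3
```

Emit:
jog_arm(increments=[0, 0, 0.04, 0, 0, 0, 40, 0, 0, 0.08, 0, 0, 0, 40, 0, 0, 0.12, 0, 0, 0, 40, 0, 0, 0.12, 0, 0, 0, 40])

```text
t: 13.02
tool_pos: [0.5791, 0.067, 0.287]
tcp_rot: [0.098, 0.995, -0.0, 0.0]
contact_force: [1.4, 0.4, 1.0]
opening: 0.0446
grasp_force: 26.4
```

```bash
python3 -c "
from h import *
tip(.168)"
```

```text
t 13.02 tip_c mm [-106.7    0.3  119. ] F_c [1.33 0.7  1.03] open 44.6 grip 26.4
```

Emit:
jog_arm(increments=[-0.02, 0, 0, 0, 0, 0, 40, -0.04, 0, 0, 0, 0, 0, 40, -0.04, 0, 0, 0, 0, 0, 40])

```text
t: 13.27
tool_pos: [0.5799, 0.0669, 0.2868]
tcp_rot: [0.098, 0.995, 0.0, -0.0]
contact_force: [0.0, 2.4, -1.0]
opening: 0.0448
grasp_force: 26.3
```

```bash
python3 -c "
from h import *
tip(.168)"
```

```text
t 13.27 tip_c mm [-106.1    0.3  118.8] F_c [-0.46  2.31 -0.96] open 44.8 grip 26.3
```

Emit:
jog_arm(increments=[-0.02, 0, 0, 0, 0, 0, 40, -0.04, 0, 0, 0, 0, 0, 40, -0.04, 0, 0, 0, 0, 0, 40])

```text
t: 13.52
tool_pos: [0.5808, 0.0667, 0.2868]
tcp_rot: [0.098, 0.995, 0.0, -0.0]
contact_force: [-2.2, 1.7, -2.4]
opening: 0.0448
grasp_force: 26.3
```

```bash
python3 -c "
from h import *
tip(.168)"
```

```text
t 13.52 tip_c mm [-105.2    0.3  118.8] F_c [-2.49  1.21 -2.4 ] open 44.8 grip 26.3
```

Emit:
jog_arm(increments=[-0.02, 0, 0, 0, 0, 0, 40, -0.02, 0, 0, 0, 0, 0, 40])

```text
t: 13.68
tool_pos: [0.5811, 0.0667, 0.2868]
tcp_rot: [0.098, 0.995, 0.0, -0.001]
contact_force: [-4.3, 3.3, -1.2]
opening: 0.0447
grasp_force: 26.5
```

```bash
python3 -c "
from h import *
tip(.168)"
```

```text
t 13.68 tip_c mm [-105.     0.3  118.8] F_c [-4.88  2.4  -1.21] open 44.7 grip 26.5
```

Emit:
jog_arm(increments=[0.06, 0, 0, 0, 0, 0, 40, 0.06, 0, 0.06, 0, 0, 0, 40, 0.06, 0, 0.1, 0, 0, 0, 40, 0.06, 0, 0.1, 0, 0, 0, 40])

```text
t: 14.02
tool_pos: [0.5802, 0.0668, 0.2846]
tcp_rot: [0.098, 0.995, -0.0, 0.0]
contact_force: [0.7, 1.6, 1.3]
opening: 0.045
grasp_force: 26.5
```

```bash
python3 -c "
from h import *
tip(.168)"
```

```text
t 14.02 tip_c mm [-105.6    0.3  116.6] F_c [0.34 1.69 1.32] open 45.0 grip 26.5
```

Emit:
jog_arm(increments=[0, 0, 0.04, 0, 0, 0, 40, 0, 0, 0.08, 0, 0, 0, 40, 0, 0, 0.08, 0, 0, 0, 40])

```text
t: 14.27
tool_pos: [0.5801, 0.0669, 0.2824]
tcp_rot: [0.098, 0.995, -0.0, 0.0]
contact_force: [1.1, 1.0, 1.0]
opening: 0.0446
grasp_force: 26.4
```

```bash
python3 -c "
from h import *
tip(.168)"
```

```text
t 14.27 tip_c mm [-105.7    0.3  114.4] F_c [0.86 1.18 0.97] open 44.6 grip 26.4
```

Emit:
jog_arm(increments=[0, 0, 0.03, 0, 0, 0, 40, 0, 0, 0.06, 0, 0, 0, 40, 0, 0, 0.06, 0, 0, 0, 40])

```text
t: 14.52
tool_pos: [0.5801, 0.0669, 0.2809]
tcp_rot: [0.098, 0.995, -0.0, -0.0]
contact_force: [0.2, 1.8, 0.3]
opening: 0.0445
grasp_force: 26.4
```

```bash
python3 -c "
from h import *
tip(.168)"
```

```text
t 14.52 tip_c mm [-105.9    0.3  112.9] F_c [-0.12  1.78  0.31] open 44.5 grip 26.4
```

Emit:
jog_arm(increments=[0, 0, 0.03, 0, 0, 0, 40, 0, 0, 0.06, 0, 0, 0, 40, 0, 0, 0.06, 0, 0, 0, 40])

```text
t: 14.77
tool_pos: [0.58, 0.0669, 0.2794]
tcp_rot: [0.098, 0.995, 0.0, -0.0]
contact_force: [1.1, 1.3, 1.6]
opening: 0.0444
grasp_force: 26.4
```

```bash
python3 -c "
from h import *
tip(.168)"
```

```text
t 14.77 tip_c mm [-105.9    0.3  111.4] F_c [0.84 1.51 1.57] open 44.4 grip 26.4
```

Emit:
jog_arm(increments=[0, 0, 0.03, 0, 0, 0, 40, 0, 0, 0.05, 0, 0, 0, 40, 0, 0, 0.05, 0, 0, 0, 40])

```text
t: 15.02
tool_pos: [0.58, 0.0669, 0.2784]
tcp_rot: [0.098, 0.995, -0.0, 0.0]
contact_force: [0.7, 1.3, 4.0]
opening: 0.0445
grasp_force: 26.6
```

```bash
python3 -c "
from h import *
tip(.168)"
```

```text
t 15.02 tip_c mm [-105.8    0.3  110.4] F_c [0.4  1.36 4.01] open 44.5 grip 26.6
```

Emit:
jog_arm(increments=[0.04, 0, 0, 0, 0, 0, 40, 0.08, 0, 0, 0, 0, 0, 40, 0.1, 0, 0, 0, 0, 0, 40, 0.1, 0, 0, 0, 0, 0, 40])

```text
t: 15.35
tool_pos: [0.5775, 0.0674, 0.2784]
tcp_rot: [0.098, 0.995, -0.0, 0.0]
contact_force: [1.5, 1.6, 4.3]
opening: 0.0446
grasp_force: 26.6
```

```bash
python3 -c "
from h import *
tip(.168)
im=arm.camera('scene'); cv2.imwrite('pics/s6.png',cv2.resize(im[180:290,250:390,::-1],(763,600),interpolation=cv2.INTER_CUBIC))"
```

```text
t 15.35 tip_c mm [-108.4    0.3  110.4] F_c [1.13 1.84 4.28] open 44.6 grip 26.6
```

Emit:
jog_arm(increments=[0.02, 0, 0, 0, 0, 0, 40, 0.04, 0, 0, 0, 0, 0, 40, 0.06, 0, 0, 0, 0, 0, 40, 0.06, 0, 0, 0, 0, 0, 40])

```text
t: 15.73
tool_pos: [0.5768, 0.0675, 0.2784]
tcp_rot: [0.098, 0.995, -0.0, 0.001]
contact_force: [7.6, -0.5, 1.2]
opening: 0.0447
grasp_force: 26.2
```

```bash
python3 -c "
from h import *
tip(.168)"
```

```text
t 15.73 tip_c mm [-108.9    0.3  110.4] F_c [7.5  0.98 1.19] open 44.7 grip 26.2
```

The lip is felt behind the bar, so it is in the channel. I'll centre it and release.

Emit:
jog_arm(increments=[-0.05, 0, 0, 0, 0, 0, 40, -0.08, 0, 0, 0, 0, 0, 40, -0.08, 0, 0, 0, 0, 0, 40, -0.08, 0, 0, 0, 0, 0, 60, -0.08, 0, 0, 0, 0, 0, 60])

```text
t: 16.15
tool_pos: [0.5777, 0.0673, 0.2778]
tcp_rot: [0.098, 0.995, -0.0, -0.001]
contact_force: [-0.5, 0.0, -0.1]
opening: 0.06
grasp_force: 0.0
```

Emit:
jog_arm(increments=[0, 0, 0, 0, 0, 0, 60, 0, 0, 0, 0, 0, 0, 60, 0, 0, -0.3, 0, 0, 0, 60, 0.3, 0, -1, 0, 0, 0, 60, 1, 0, -2, 0, 0, 0, 60])

```text
t: 16.57
tool_pos: [0.554, 0.0719, 0.3276]
tcp_rot: [0.099, 0.995, -0.0, -0.001]
contact_force: [-1.0, 0.2, 0.1]
opening: 0.0599
grasp_force: 0.0
```

Emit:
jog_arm(increments=[1, 0, -0.5, 0, 0, 0, 0, 2, 0, -0.5, 0, 0, 0, 0, 3, 0, -0.5, 0, 0, 0, 0, 4, 0, -0.5, 0, 0, 0, 0, 4, 0, -0.5, 0, 0, 0, 0])

```text
t: 16.98
tool_pos: [0.4518, 0.0924, 0.3415]
tcp_rot: [0.098, 0.995, 0.0, -0.001]
contact_force: [0.7, -0.9, 0.5]
opening: 0.0006
grasp_force: 0.0
```

```bash
python3 -c "
from h import *
tip(.173)
im=arm.camera('scene'); cv2.imwrite('pics/s7.png',cv2.resize(im[180:290,250:390,::-1],(763,600),interpolation=cv2.INTER_CUBIC))
for l in (1.0,1.2,1.4): print(l,np.round((proj('scene',C2W(lend(l),P))-[250,180])*5.45))
print(np.round((proj('scene',C2W([-.0995,0,.1185],P))-[250,180])*5.45))
"
```

```text
t 16.98 tip_c mm [-2.369e+02  2.000e-01  1.685e+02] F_c [ 0.89 -0.73  0.47] open 0.6 grip 0.0
1.0 [392. 451.]
1.2 [396. 439.]
1.4 [398. 423.]
[318. 291.]
```

View pics/s7.png

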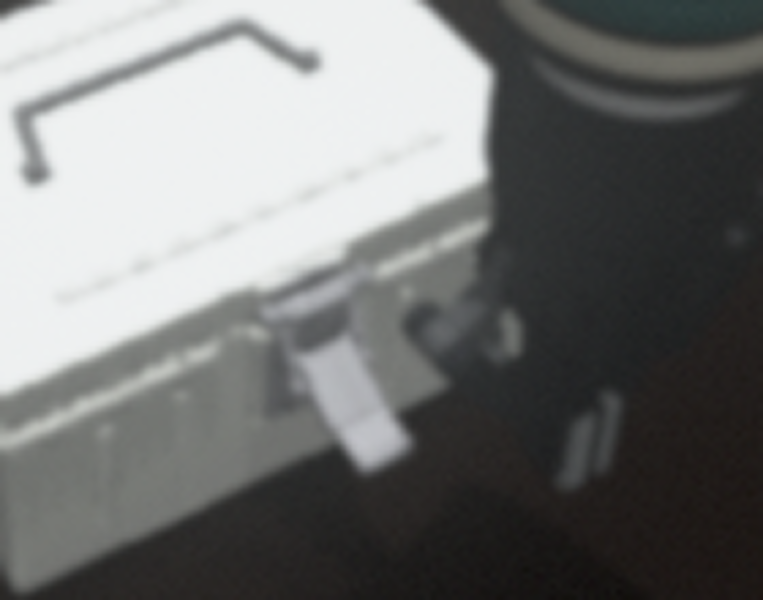

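```bash
cat > lev.py <<'E'
from h import *
import sys
def T(L,h=0): e=lend(L); return (e[0]-.006-.707*h,0,e[2]-.001+.707*h,np.pi/4,.173)
if __name__=="__main__":
    tip()
    for a in sys.argv[1:]:
        v=list(map(float,a.split(","))); print(a,end=" "); plan(T(*v))
E
python3 lev.py 1.4,.05 1.3,.015 1.2,0; python3 -c "
from h import *
plan((-.237,0,.2,.785,.173))"
```

```text
t 17.03 tip_c mm [-234.6    0.3  168.6] F_c [0.26 0.16 0.17] open 0.3 grip 0.0
1.4,.05 [3.27, -0.01, 3.5] [0.01, -9.0, 0.01]
1.3,.015 [2.29, -0.01, 4.67] [0.01, -9.0, 0.01]
1.2,0 [1.86, -0.01, 5.29] [0.01, -9.0, 0.01]
[4.98, -0.01, 0.77] [0.01, -8.99, 0.01]
```

Emit:
jog_arm(increments=[0.8, 0, 0, 0, -1.3, 0, 0, 1.6, 0, 0, 0, -2.6, 0, 0, 2.4, 0, 0.1, 0, -3.9, 0, 0, 3.1, 0, 0.3, 0, -5.2, 0, 0, 3.8, 0, 0.5, 0, -6.5, 0, 0])

```text
t: 17.45
tool_pos: [0.3621, 0.1103, 0.3291]
tcp_rot: [0.095, 0.954, -0.028, 0.282]
contact_force: [0.7, 1.1, -0.9]
opening: 0.0001
grasp_force: 0.0
```

Emit:
jog_arm(increments=[0, 0, 0, 0, -1.25, 0, 0, 0, 0, 0, 0, -2.5, 0, 0, 0, 0, 0, 0, -2.5, 0, 0])

```text
t: 17.7
tool_pos: [0.362, 0.1105, 0.3287]
tcp_rot: [0.091, 0.918, -0.038, 0.384]
contact_force: [-0.1, 0.4, -2.0]
opening: -0.0003
grasp_force: 0.0
```

```bash
python3 lev.py 1.4,.05 1.35,.03 1.3,.015 1.25,.007 1.2,0
```

```text
t 17.7 tip_c mm [-205.     0.5  207.3] F_c [-0.17  0.35 -1.95] open -0.3 grip 0.0
1.4,.05 [1.79, -0.01, 2.42] [0.01, 0.09, -0.0]
1.35,.03 [1.87, -0.02, 3.29] [0.01, 0.09, -0.0]
1.3,.015 [1.94, -0.02, 3.95] [0.01, 0.09, -0.0]
1.25,.007 [2.01, -0.02, 4.34] [0.01, 0.09, -0.0]
1.2,0 [2.07, -0.02, 4.69] [0.01, 0.09, -0.0]
```

Emit:
jog_arm(increments=[0.8, 0, 0.6, 0, 0, 0, 0, 1.6, 0, 1.4, 0, 0, 0, 0, 1.8, 0, 2.4, 0, 0, 0, 0, 1.87, 0, 3.3, 0, 0, 0, 0, 1.94, 0, 3.8, 0, 0, 0, 0])

```text
t: 18.12
tool_pos: [0.3966, 0.1036, 0.2249]
tcp_rot: [0.091, 0.92, -0.038, 0.378]
contact_force: [-0.4, -0.3, 0.3]
opening: 0.0
grasp_force: 0.0
```

Emit:
jog_arm(increments=[0.02, 0, 0.1, 0, 0, 0, 0, 0.04, 0, 0.2, 0, 0, 0, 0, 0.06, 0, 0.3, 0, 0, 0, 0, 0.08, 0, 0.4, 0, 0, 0, 0, 0.1, 0, 0.5, 0, 0, 0, 0])

```text
t: 18.53
tool_pos: [0.4016, 0.1026, 0.2167]
tcp_rot: [0.091, 0.919, -0.037, 0.381]
contact_force: [-0.9, -0.5, 0.4]
opening: 0.0001
grasp_force: 0.0
```

```bash
python3 lev.py 1.25,0 1.2,0 1.15,0 1.1,0 1.05,0 1,0 .95,0 .9,0
```

```text
t 18.53 tip_c mm [-165.4    0.5   94.4] F_c [-0.82 -0.69  0.35] open 0.1 grip 0.0
1.25,0 [-0.05, -0.02, 0.32] [0.01, 0.01, 0.0]
1.2,0 [0.01, -0.02, 0.4] [0.01, 0.01, 0.0]
1.15,0 [0.07, -0.02, 0.47] [0.01, 0.01, 0.0]
1.1,0 [0.12, -0.02, 0.55] [0.01, 0.01, 0.0]
1.05,0 [0.17, -0.02, 0.63] [0.01, 0.01, 0.0]
1,0 [0.21, -0.02, 0.71] [0.01, 0.01, 0.0]
.95,0 [0.25, -0.02, 0.8] [0.01, 0.01, 0.0]
.9,0 [0.29, -0.02, 0.88] [0.01, 0.01, 0.0]
```

Emit:
jog_arm(increments=[-0.03, 0, 0.2, 0, 0, 0, 0, 0, -0.02, 0.35, 0, 0, 0, 0, 0.03, -0.02, 0.43, 0, 0, 0, 0, 0.08, -0.02, 0.5, 0, 0, 0, 0, 0.12, -0.02, 0.55, 0, 0, 0, 0])

```text
t: 18.95
tool_pos: [0.4088, 0.1005, 0.2041]
tcp_rot: [0.091, 0.919, -0.038, 0.381]
contact_force: [-0.4, -0.3, 0.6]
opening: 0.0
grasp_force: 0.0
```

Emit:
jog_arm(increments=[0.03, 0, 0.05, 0, 0, 0, 0, 0.05, 0, 0.1, 0, 0, 0, 0, 0.07, 0, 0.14, 0, 0, 0, 0, 0.09, 0, 0.18, 0, 0, 0, 0, 0.11, 0, 0.2, 0, 0, 0, 0])

```text
t: 19.37
tool_pos: [0.4105, 0.1002, 0.1988]
tcp_rot: [0.091, 0.919, -0.038, 0.381]
contact_force: [-1.7, -0.3, -0.4]
opening: 0.0002
grasp_force: 0.0
```

```bash
python3 lev.py 1,0 .9,0 .8,0 .7,0
```

```text
t 19.37 tip_c mm [-156.4   -0.2   76.5] F_c [-1.57 -0.66 -0.42] open 0.2 grip 0.0
1,0 [-0.03, 0.01, -0.05] [0.0, -0.0, 0.0]
.9,0 [0.04, 0.01, 0.12] [0.0, -0.0, 0.0]
.8,0 [0.1, 0.01, 0.3] [0.0, -0.0, 0.0]
.7,0 [0.14, 0.01, 0.48] [0.0, -0.0, 0.0]
```

Emit:
jog_arm(increments=[0.03, 0, 0.07, 0, 0, 0, 0, 0.05, 0, 0.14, 0, 0, 0, 0, 0.07, 0, 0.2, 0, 0, 0, 0, 0.09, 0, 0.26, 0, 0, 0, 0, 0.1, 0, 0.3, 0, 0, 0, 0])

```text
t: 19.78
tool_pos: [0.4137, 0.0995, 0.1914]
tcp_rot: [0.091, 0.92, -0.038, 0.38]
contact_force: [-3.4, 0.5, 0.8]
opening: 0.0
grasp_force: 1.4
```

```bash
python3 lev.py .8,0 .75,0 .7,0 .65,0 .6,0 .5,0
```

```text
t 19.78 tip_c mm [-153.1   -0.3   69. ] F_c [-3.46 -0.16  0.77] open 0.0 grip 1.4
.8,0 [-0.01, 0.01, -0.0] [0.0, -0.01, 0.0]
.75,0 [0.01, 0.01, 0.09] [0.0, -0.01, 0.0]
.7,0 [0.03, 0.01, 0.18] [0.0, -0.01, 0.0]
.65,0 [0.04, 0.01, 0.27] [0.0, -0.01, 0.0]
.6,0 [0.05, 0.01, 0.37] [0.0, -0.01, 0.0]
.5,0 [0.06, 0.01, 0.55] [0.0, -0.01, 0.0]
```

Force builds as expected. I'll go on slowly.

Emit:
jog_arm(increments=[0.01, 0, 0.05, 0, 0, 0, 0, 0.02, 0, 0.1, 0, 0, 0, 0, 0.03, 0, 0.14, 0, 0, 0, 0, 0.03, 0, 0.18, 0, 0, 0, 0])

```text
t: 20.12
tool_pos: [0.4165, 0.099, 0.188]
tcp_rot: [0.091, 0.919, -0.038, 0.381]
contact_force: [-2.6, 0.1, 0.1]
opening: -0.0002
grasp_force: 1.4
```

```bash
python3 lev.py .7,0 .65,0 .6,0 .5,0
```

```text
t 20.12 tip_c mm [-150.3   -0.2   65.6] F_c [-2.59 -0.42  0.14] open -0.2 grip 1.4
.7,0 [0.01, 0.01, 0.0] [0.0, -0.0, 0.0]
.65,0 [0.02, 0.01, 0.09] [0.0, -0.0, 0.0]
.6,0 [0.03, 0.01, 0.19] [0.0, -0.0, 0.0]
.5,0 [0.04, 0.01, 0.37] [0.0, -0.0, 0.0]
```

Emit:
jog_arm(increments=[0.01, 0, 0.05, 0, 0, 0, 0, 0.02, 0, 0.1, 0, 0, 0, 0, 0.03, 0, 0.15, 0, 0, 0, 0, 0.03, 0, 0.19, 0, 0, 0, 0])

```text
t: 20.45
tool_pos: [0.4193, 0.0985, 0.1841]
tcp_rot: [0.091, 0.919, -0.038, 0.381]
contact_force: [-2.5, 0.7, 0.3]
opening: -0.0001
grasp_force: 1.3
```

```bash
python3 lev.py .6,0 .55,0 .5,0 .4,0
```

```text
t 20.45 tip_c mm [-147.3   -0.2   61.8] F_c [-2.6   0.18  0.28] open -0.1 grip 1.3
.6,0 [0.01, 0.01, -0.0] [0.0, 0.0, 0.0]
.55,0 [0.01, 0.01, 0.09] [0.0, 0.0, 0.0]
.5,0 [0.01, 0.01, 0.18] [0.0, 0.0, 0.0]
.4,0 [-0.0, 0.01, 0.37] [0.0, 0.0, 0.0]
```

Emit:
jog_arm(increments=[0, 0, 0.05, 0, 0, 0, 0, 0.01, 0, 0.1, 0, 0, 0, 0, 0.01, 0, 0.14, 0, 0, 0, 0, 0.01, 0, 0.18, 0, 0, 0, 0])

```text
t: 20.78
tool_pos: [0.4223, 0.0979, 0.1808]
tcp_rot: [0.091, 0.919, -0.038, 0.381]
contact_force: [-3.4, 0.0, 0.1]
opening: 0.0001
grasp_force: 1.1
```

```bash
python3 lev.py .5,0 .45,0 .4,0 .3,0
python3 -c "
from h import *
im=arm.camera('scene'); cv2.imwrite('pics/s8.png',cv2.resize(im[180:290,250:390,::-1],(763,600),interpolation=cv2.INTER_CUBIC))"
```

```text
t 20.78 tip_c mm [-144.3   -0.2   58.5] F_c [-3.34 -0.66  0.13] open 0.1 grip 1.1
.5,0 [0.0, 0.01, 0.0] [0.0, 0.0, 0.0]
.45,0 [-0.0, 0.01, 0.1] [0.0, 0.0, 0.0]
.4,0 [-0.01, 0.01, 0.19] [0.0, 0.0, 0.0]
.3,0 [-0.04, 0.01, 0.38] [0.0, 0.0, 0.0]
```

View pics/s8.png

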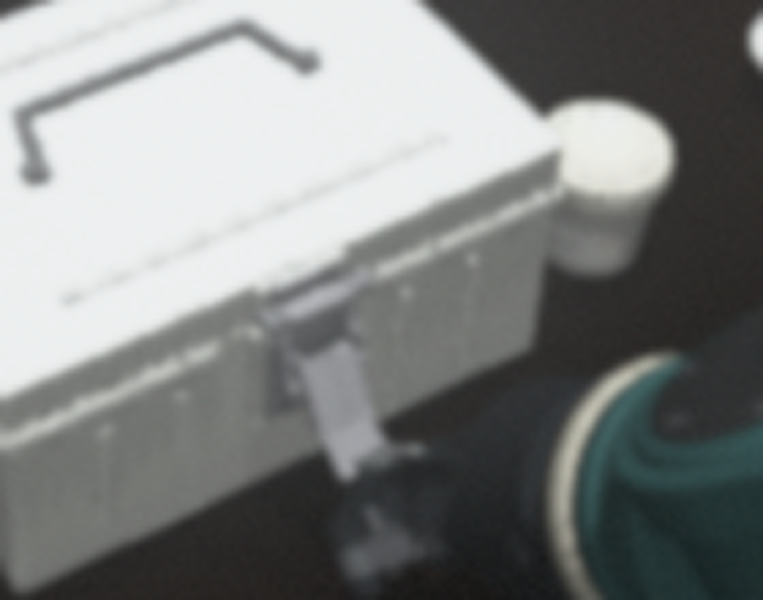

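The bar is in the keeper at (315,290), and the fingertips push at the very end of the lever (365,460). I'll slide a few mm up the lever for a safer purchase.

Emit:
jog_arm(increments=[-0.06, 0, -0.01, 0, 0, 0, 0, -0.12, 0, -0.02, 0, 0, 0, 0, -0.18, 0, -0.03, 0, 0, 0, 0, -0.2, 0, -0.03, 0, 0, 0, 0])

```text
t: 21.17
tool_pos: [0.4254, 0.0973, 0.1853]
tcp_rot: [0.091, 0.919, -0.038, 0.381]
contact_force: [-0.9, 1.0, -0.1]
opening: 0.0001
grasp_force: 0.7
```

```bash
python3 lev.py .5,0 .4,0 .3,0
```

```text
t 21.17 tip_c mm [-1.41e+02 -1.00e-01  6.31e+01] F_c [-1.06  0.76 -0.06] open 0.1 grip 0.7
.5,0 [0.22, 0.01, 0.04] [0.0, 0.01, 0.0]
.4,0 [0.21, 0.01, 0.23] [0.0, 0.01, 0.0]
.3,0 [0.17, 0.01, 0.41] [0.0, 0.01, 0.0]
```

Now continue pressing along the tool axis.

Emit:
jog_arm(increments=[0, 0, 0.05, 0, 0, 0, 0, 0, 0, 0.1, 0, 0, 0, 0, 0, 0, 0.14, 0, 0, 0, 0, 0, 0, 0.18, 0, 0, 0, 0])

```text
t: 21.5
tool_pos: [0.4286, 0.0967, 0.1818]
tcp_rot: [0.091, 0.919, -0.038, 0.381]
contact_force: [-0.3, -0.7, 3.3]
opening: 0.0002
grasp_force: 0.9
```

```bash
python3 lev.py .4,0 .3,0 .2,0
```

```text
t 21.5 tip_c mm [-1.378e+02 -1.000e-01  5.960e+01] F_c [-0.16 -0.79  3.26] open 0.2 grip 0.9
.4,0 [0.2, 0.01, 0.04] [0.0, 0.01, 0.0]
.3,0 [0.17, 0.01, 0.22] [0.0, 0.01, 0.0]
.2,0 [0.11, 0.01, 0.4] [0.0, 0.01, 0.0]
```

Emit:
jog_arm(increments=[0, 0, 0.05, 0, 0, 0, 0, -0.01, 0, 0.1, 0, 0, 0, 0, -0.02, 0, 0.14, 0, 0, 0, 0, -0.03, 0, 0.18, 0, 0, 0, 0])

```text
t: 21.83
tool_pos: [0.432, 0.0959, 0.1789]
tcp_rot: [0.091, 0.919, -0.038, 0.381]
contact_force: [-1.6, 1.0, 1.0]
opening: -0.0
grasp_force: 0.8
```

```bash
python3 lev.py .3,0 .2,0 .1,0
```

```text
t 21.83 tip_c mm [-134.5   -0.2   56.6] F_c [-1.79  0.64  0.95] open -0.0 grip 0.8
.3,0 [0.18, 0.01, 0.05] [0.0, -0.0, 0.0]
.2,0 [0.13, 0.01, 0.23] [0.0, -0.0, 0.0]
.1,0 [0.06, 0.01, 0.4] [0.0, -0.0, 0.0]
```

Emit:
jog_arm(increments=[-0.01, 0, 0.05, 0, 0, 0, 0, -0.02, 0, 0.1, 0, 0, 0, 0, -0.03, 0, 0.14, 0, 0, 0, 0, -0.04, 0, 0.18, 0, 0, 0, 0])

```text
t: 22.17
tool_pos: [0.4357, 0.0952, 0.1764]
tcp_rot: [0.091, 0.919, -0.038, 0.381]
contact_force: [-0.2, 0.6, 0.8]
opening: -0.0001
grasp_force: 0.4
```

```bash
python3 lev.py .2,0 .1,0 0,0;python3 -c "
from h import *
im=arm.camera('scene'); cv2.imwrite('pics/s9.png',cv2.resize(im[210:280,280,:] if 0 else im[205:285,270:370,::-1],(750,600),interpolation=cv2.INTER_CUBIC))"
```

```text
t 22.17 tip_c mm [-130.7   -0.2   54.1] F_c [-0.28  0.59  0.76] open -0.1 grip 0.4
.2,0 [0.17, 0.01, 0.05] [0.0, -0.0, 0.0]
.1,0 [0.1, 0.01, 0.22] [0.0, -0.0, 0.0]
0,0 [0.01, 0.01, 0.39] [0.0, -0.0, 0.0]
```

View pics/s9.png

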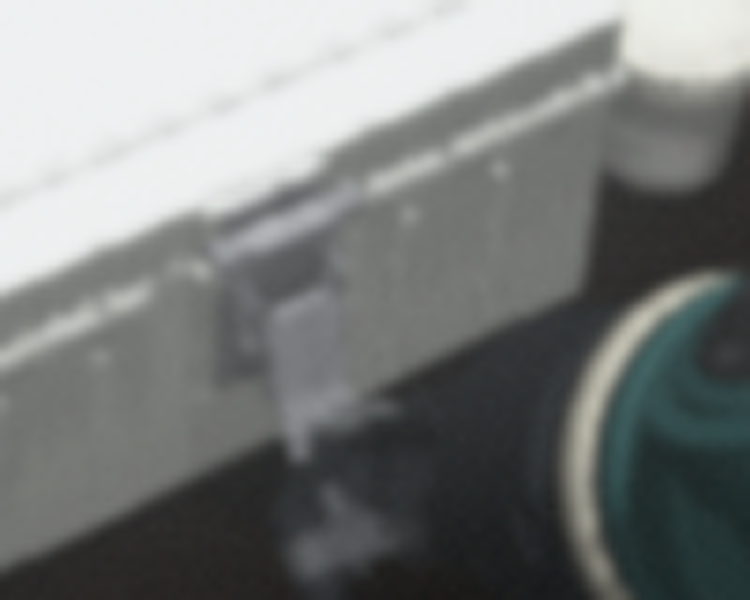

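The lever follows and hangs well down, with its end at (310,430) and the bar still in the keeper at (285,220). I've now viewed 12 pictures, which is over the limit of 10. I won't look at any more and will finish by feel.

Emit:
jog_arm(increments=[-0.02, 0, 0.04, 0, 0, 0, 0, -0.03, 0, 0.08, 0, 0, 0, 0, -0.05, 0, 0.12, 0, 0, 0, 0, -0.06, 0, 0.15, 0, 0, 0, 0])

```text
t: 22.55
tool_pos: [0.4395, 0.0944, 0.175]
tcp_rot: [0.091, 0.919, -0.038, 0.381]
contact_force: [-0.2, -0.6, -0.4]
opening: 0.0001
grasp_force: 0.2
```

```bash
python3 lev.py .1,0 0,0
```

```text
t 22.55 tip_c mm [-126.8   -0.2   52.7] F_c [-0.03 -0.62 -0.38] open 0.1 grip 0.2
.1,0 [0.17, 0.01, 0.07] [0.0, 0.0, 0.0]
0,0 [0.08, 0.01, 0.24] [0.0, 0.0, 0.0]
```

Emit:
jog_arm(increments=[-0.02, 0, 0.03, 0, 0, 0, 0, -0.04, 0, 0.06, 0, 0, 0, 0, -0.06, 0, 0.09, 0, 0, 0, 0, -0.06, 0, 0.09, 0, 0, 0, 0])

```text
t: 22.88
tool_pos: [0.4422, 0.0939, 0.1745]
tcp_rot: [0.091, 0.919, -0.038, 0.381]
contact_force: [-0.6, 0.0, -0.3]
opening: -0.0001
grasp_force: 0.0
```

```bash
python3 lev.py .1,0 0,0
```

```text
t 22.88 tip_c mm [-124.    -0.2   52.3] F_c [-0.61 -0.11 -0.27] open -0.1 grip 0.0
.1,0 [0.23, 0.01, -0.02] [0.0, 0.0, 0.0]
0,0 [0.14, 0.01, 0.15] [0.0, 0.0, 0.0]
```

Emit:
jog_arm(increments=[-0.03, 0, 0.03, 0, 0, 0, 0, -0.06, 0, 0.06, 0, 0, 0, 0, -0.06, 0, 0.06, 0, 0, 0, 0])

```text
t: 23.13
tool_pos: [0.4443, 0.0935, 0.1745]
tcp_rot: [0.091, 0.919, -0.038, 0.381]
contact_force: [0.6, -0.5, 1.3]
opening: -0.0002
grasp_force: 0.0
```

```bash
python3 lev.py 0,0
```

```text
t 23.13 tip_c mm [-121.9   -0.2   52.2] F_c [ 0.71 -0.34  1.27] open -0.2 grip 0.0
0,0 [0.2, 0.01, 0.09] [0.0, 0.0, 0.0]
```

Emit:
jog_arm(increments=[-0.02, 0, 0.02, 0, 0, 0, 0, -0.04, 0, 0.04, 0, 0, 0, 0, -0.04, 0, 0.04, 0, 0, 0, 0])

```text
t: 23.38
tool_pos: [0.4452, 0.0933, 0.1744]
tcp_rot: [0.091, 0.92, -0.038, 0.381]
contact_force: [-4.5, 0.6, 2.2]
opening: -0.0002
grasp_force: 2.3
```

```bash
python3 lev.py 0,0
```

```text
t 23.38 tip_c mm [-121.    -0.2   52. ] F_c [-4.51 -0.31  2.24] open -0.2 grip 2.3
0,0 [0.23, 0.01, 0.06] [0.0, -0.01, 0.0]
```

Emit:
jog_arm(increments=[-0.01, 0, 0.01, 0, 0, 0, 0, -0.02, 0, 0.02, 0, 0, 0, 0, -0.02, 0, 0.02, 0, 0, 0, 0])

```text
t: 23.63
tool_pos: [0.4455, 0.0932, 0.1743]
tcp_rot: [0.091, 0.92, -0.038, 0.38]
contact_force: [-8.5, 2.0, 4.9]
opening: 0.0
grasp_force: 4.9
```

```bash
python3 lev.py 0,0
```

```text
t 23.63 tip_c mm [-120.7   -0.2   51.8] F_c [-8.73  0.32  4.89] open 0.0 grip 4.9
0,0 [0.23, 0.01, 0.04] [0.0, -0.01, 0.01]
```

Emit:
jog_arm(increments=[-0.01, 0, 0.01, 0, 0, 0, 0, -0.015, 0, 0.015, 0, 0, 0, 0, -0.015, 0, 0.015, 0, 0, 0, 0])

```text
t: 23.88
tool_pos: [0.4458, 0.0931, 0.1742]
tcp_rot: [0.091, 0.92, -0.038, 0.38]
contact_force: [-11.0, 2.7, 7.8]
opening: -0.0001
grasp_force: 6.8
```

```bash
python3 lev.py 0,0
```

```text
t 23.88 tip_c mm [-120.5   -0.2   51.7] F_c [-11.28   0.53   7.81] open -0.1 grip 6.8
0,0 [0.24, 0.01, 0.04] [0.0, -0.02, 0.01]
```

Emit:
jog_arm(increments=[-0.01, 0, 0.01, 0, 0, 0, 0, -0.01, 0, 0.01, 0, 0, 0, 0, -0.01, 0, 0.01, 0, 0, 0, 0])

```text
t: 24.13
tool_pos: [0.4459, 0.0931, 0.1742]
tcp_rot: [0.091, 0.92, -0.038, 0.38]
contact_force: [-14.0, 3.0, 9.7]
opening: -0.0001
grasp_force: 8.2
```

```bash
python3 lev.py 0,0
```

```text
t 24.13 tip_c mm [-120.4   -0.2   51.7] F_c [-14.33   0.15   9.68] open -0.1 grip 8.2
0,0 [0.24, 0.01, 0.03] [0.0, -0.02, 0.01]
```

Emit:
jog_arm(increments=[0.1, 0, -0.1, 0, 0, 0, 0, 0.2, 0, -0.2, 0, 0, 0, 0, 0.2, 0, -0.2, 0, 0, 0, 0])

```text
t: 24.38
tool_pos: [0.4395, 0.0944, 0.1744]
tcp_rot: [0.091, 0.919, -0.038, 0.381]
contact_force: [0.2, -0.3, 0.0]
opening: 0.0005
grasp_force: 0.0
```

Emit:
jog_arm(increments=[-0.06, 0, 0.06, 0, 0, 0, 0, -0.1, 0, 0.1, 0, 0, 0, 0, -0.12, 0, 0.12, 0, 0, 0, 0, -0.12, 0, 0.12, 0, 0, 0, 0])

```text
t: 24.72
tool_pos: [0.4446, 0.0934, 0.1745]
tcp_rot: [0.091, 0.919, -0.038, 0.381]
contact_force: [-0.1, 0.0, -0.2]
opening: -0.0001
grasp_force: 0.0
```

```bash
python3 lev.py 0,0
```

```text
t 24.72 tip_c mm [-121.5   -0.2   52.2] F_c [-0.14 -0.02 -0.17] open -0.1 grip 0.0
0,0 [0.21, 0.01, 0.08] [0.0, 0.0, 0.0]
```

Emit:
jog_arm(increments=[0.2, 0, -0.3, 0, 0, 0, 0, 0.3, 0, -1, 0, 0, 0, 0, 0.3, 0, -2, 0, 0, 0, 0, 0.3, 0, -3, 0, 0, 0, 0, 0.3, 0, -3.5, 0, 0, 0, 0])

```text
t: 25.13
tool_pos: [0.3759, 0.1068, 0.232]
tcp_rot: [0.091, 0.919, -0.038, 0.381]
contact_force: [0.2, 0.3, -0.7]
opening: 0.0001
grasp_force: 0.0
```

Emit:
jog_arm(increments=[0, 0, 0, 0, 0, 0, 0, 0, 0, 0, 0, 0, 0, 0, 0, 0, 0, 0, 0, 0, 0])

```text
t: 25.38
tool_pos: [0.3786, 0.1066, 0.2308]
tcp_rot: [0.091, 0.919, -0.038, 0.381]
contact_force: [0.6, 0.3, -0.5]
opening: -0.0003
grasp_force: 0.0
```

```bash
python3 -c "
from h import *
tip(); print(arm.hand_in())"
```

```text
t 25.38 tip_c mm [-188.9   -0.2  108.5] F_c [ 0.48  0.42 -0.51] open -0.3 grip 0.0
the job is handed in; nothing more can be done
None
```

The job is handed in at 25.4 s with no verdict returned: the lid was seated at about 8 N, the crossbar felt in the keeper, and the lever pressed to its hard stop at 17 N where it stayed, but that end state and the gasket pull are judged by feel only, and I viewed 12 pictures against the limit of 10.

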